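# Refit the filler cap of the stage chiller

### The arm

A 6-joint arm with a two-finger parallel gripper is mounted at the origin on the work surface. World frame = base frame: x ahead of the robot, y to its left, z up, the work surface at z = 0. Lengths are in mm, angles in rad, forces in N, time in s.
With the tool pointing down it reaches from about 325 to 875 mm from the base axis. Payload 4.4 kg.
Tool frame: the origin (TCP) lies on the centre line of the jaws, within the pads' length; the fingertips stand ahead of it and the grasp point (between the pads) lies 6 mm ahead of it (ctrl.tcp_to_tips is the z of the fingertips in the tool frame, in mm); z points along the fingers, y is the direction in which the jaws open and shut (so a half turn about z gives the same grasp; the last joint's range is limited). The gripper opens to 85 mm and grips with 20 to 120 N. Pads are 22 mm wide; open, the fingers measure 114 mm over their backs; the gripper's body (76 mm by 85 mm) begins 54 mm behind the grasp point. The pads swing forward as they close: fully open they stand 13 mm farther back than shut.
Start: joints at [0.992, 0.207, 1.542, -0, 1.393, -0.15], TCP at [239.083, 522.94, 218.582] pointing down, gripper open.
Joint ranges: [-2.73, 2.73], [-0.86, 2.22], [0.23, 2.46], [-1.11, 4.25], [0.08, 2.63], [-2.82, 2.82]. Speed limits (rad/s): [2.79, 2.79, 3.14, 3.14, 3.14, 3.14].

### API

Orientations are given as a 3x3 rotation matrix whose columns are the frame's x, y, z axes.
In Python, from plant import ctrl, sensors, optics gives the robot as it stands. Calls block until the motion is done:
- ctrl.move_ptp(position, orientation): joint-space move of the TCP to a pose.
- ctrl.move_l(position, rot=None, vel=150, threshold=None): straight line of the TCP; rot=None keeps the orientation; vel is the mean speed in mm/s. With threshold (N) it stops when the force on the tool has changed by that much, and returns True; else False.
- ctrl.set_joints(angles): joint-space move.
- ctrl.gripper_to(opening, force=None): finger opening in mm; force is the grip in N (None keeps the last); returns when the fingers have stopped.
- ctrl.hold(seconds).
- ctrl.solve_ik(position, orientation): joint angles nearest the present ones, or None.
- sensors.read_state(): the state.
- optics.grab_frame(name): name is "scene" or "top" or "wrist"; returns (picture, depth): 384x512x3 uint8, red, green, blue; 384x512 float32, mm along the optical axis (not along the pixel's ray), 0 where there is no reading.
- optics.camera_params(name): a dict with "mtx" (3x3 intrinsics, pixels), "R" (3x3) and "t" (3): a world point X has camera coordinates R X + t; the wrist camera has in their place "T_tool_cam" (4x4, takes a point from camera to tool coordinates, whose origin is the TCP and whose axes are the flange's). Camera axes: x right, y down, z forward; pixel columns grow to the right and rows downward; lengths in mm; the calibration is good to about 2 mm. A picture is of the moment at which its call begins: read the wrist's pose just before it. camera_params takes no time and is no camera call.
A pose or a line that the arm cannot do raises ctrl.MotionError and nothing moves.
- ctrl.finish_job(): hands the job in, once; it reports no verdict.
The state is a dict: "t": time; "q": joint angles; "qvel": joint speeds; "tau": joint torques, N m; "eef_pos": TCP position; "eef_rot": TCP orientation; "force": force on the tool from outside, world axes, zero at the start; "wrist_torque": the same for the moment, N m; "grip_width": finger opening in mm.
Only numpy, scipy, OpenCV 4.12 (cv2) and the standard library are available. Lean on these libraries where they do the work, as an engineer would, in place of code of your own. Each camera call takes 0.05 s, during which the arm holds its last target. There are 200 camera calls.

### The job

Put the black wing cap back on the filler neck of the bench chiller: set it level on the neck, turn it gently backwards (anticlockwise from above) until you feel it drop into the start of its thread, then screw it clockwise until it is fully home and let go. Never force it against the neck, and leave the jar, the tip box and the glass dish where they are.

Things in the scene. Friction and masses are not known exactly. Their poses are not given: they have to be found in the camera images.
- cap_grip (a point): Centre of the upright grip bar on the loose black filler cap: bar 50 long (x axis), 16 thick (y axis: grasp across it), 28 high. This point is 14 below the bar's top, 14 above the round plate (66 across) under it and 45 above the cap's lower edge; z up. The cap starts upright on the bench.
- cap: The same cap (plastic, about 90 g): origin at the centre of its lower edge, z up, x along the bar. Inside: a central plug of 32 diameter, tip tapered to 22 (1 above the lower edge), and three inward lugs 120 degrees apart. The plug enters the neck first; the lugs ride on the thread (set down right over the starts, they drop in at once). Once screwed in, it does not turn back by itself.
- neck_mouth (a point): Centre of the level mouth of the upright aluminium filler neck, 158 above the bench; bore 34 (1.2 play round the plug), 53 across the thread. Axes follow the chiller, NOT the thread, whose angle is unknown. Height of the bar's centre above this point: 34 with the lugs on the thread's flat top (37 if on its 3 high stops), 26-27 dropped into the start, 22 home.
- neck_thread (a point): On the neck's axis, 10 below the mouth: middle of the rigid thread, three equal starts. On its flat top a clockwise turn only runs the lugs into the stops; an anticlockwise one (up to 1.8 rad) finds gaps where the cap drops 7; at most 0.35 rad later it is stopped. Then clockwise it screws down 3.4 per rad, for 1.1 to 1.5 rad, to a hard end: home. Up-down play 1.8.
- chiller: White bench chiller that carries the neck, fixed to the bench: 180 (x) x 200 (y) x 120 high, origin at the centre of its underside. The neck stands on its top, off centre by 10 towards -x and 20 towards +y.
- jar_center (a point): Bystander: centre of a small lidded glass jar, 52 across, 75 high, standing loose on the bench.
- tip_box_center (a point): Bystander: centre of a grey pipette-tip box, 85 (x) x 120 (y) x 48 high, loose on the bench.
- dish_center (a point): Bystander: centre of a shallow glass dish, 80 across, 16 high, loose on the bench.
Mind the look-alikes: they are no part of the job. Of the things like the cap, leave any that is red; of the rest the smaller one is meant.

How it is judged (in metres and radians):
On the way:
1. the cap has dropped into the start of the thread, level and in line with the neck, and is not yet screwed home (horizontal distance between cap_grip and neck_mouth below 0.004 m and angle between cap_grip's own z axis and vertical below 0.06 rad and z of cap_grip in the frame of neck_mouth between 0.0232 and 0.029 m), for 0.1 s.
At the end, for the whole second after the job is handed in: The cap is screwed home on the neck: the bar's centre less than 23.0 mm (and more than 19.5 mm) above the neck's mouth, within 4 mm of its axis and within 0.06 rad of upright (horizontal distance between cap_grip and neck_mouth below 0.004 m and angle between cap_grip's own z axis and vertical below 0.06 rad and z of cap_grip in the frame of neck_mouth between 0.0195 and 0.023 m); the robot touches nothing.
It fails at once if the cap is forced: it presses on the chiller or its neck with more than 50 N (contact force between cap and chiller above 50 N).
It fails at once if the lidded jar is moved by more than 15 mm (distance of jar_center from where it was at the start of the episode above 0.015 m).
It fails at once if the pipette-tip box is moved by more than 15 mm (distance of tip_box_center from where it was at the start of the episode above 0.015 m).
It fails at once if the glass dish is moved by more than 15 mm (distance of dish_center from where it was at the start of the episode above 0.015 m).
It also fails if it takes over 67 s, if anything falls off the work surface, if the arm or the gripper's body presses on something with over 40 N, if the wrist force passes 120 N, or if a joint passes its speed limit or range.

## Working session

There is one attempt and no reset: what is moved stays moved. The work goes in short steps, each a Python script; the robot and the scene stay as the last script left them, time stands still between calls to the robot, and variables do not carry over. Pictures are saved under pics/ and viewed, about 8 in all and at most 12, crops included, and the job is handed in when it is done.

```bash
mkdir -p pics; ls; python3 - <<'E'
from plant import ctrl,sensors,optics
import cv2,numpy as np
s=sensors.read_state();print(s['t'],s['eef_pos'],s['force'],ctrl.tcp_to_tips)
for n in('top','scene'):
    p,d=optics.grab_frame(n);cv2.imwrite(f'pics/{n}0.png',p[:,:,::-1]);np.savez(f'pics/{n}0.npz',p=p,d=d)
    c=optics.camera_params(n);print(n,c['mtx'].round(1).tolist(),(-c['R'].T@c['t']).round(0),c['R'].round(2).tolist())
a=cv2.imread('pics/top0.png');b=cv2.imread('pics/scene0.png')
E
```

```text
pics
0.0 [238.64783937 522.26121882 217.40101603] [ 0.29299589 -0.27729732 -0.11012009] 25.0
top [[351.4, 0.0, 258.1], [0.0, 351.4, 189.6], [0.0, 0.0, 1.0]] [475.  67. 849.] [[-0.01, -1.0, 0.02], [-1.0, 0.01, -0.09], [0.09, -0.02, -1.0]]
scene [[389.3, 0.0, 259.9], [0.0, 389.3, 189.1], [0.0, 0.0, 1.0]] [966.  -2. 776.] [[0.15, 0.99, 0.01], [0.83, -0.12, -0.54], [-0.54, 0.09, -0.84]]
```

View pics/top0.png

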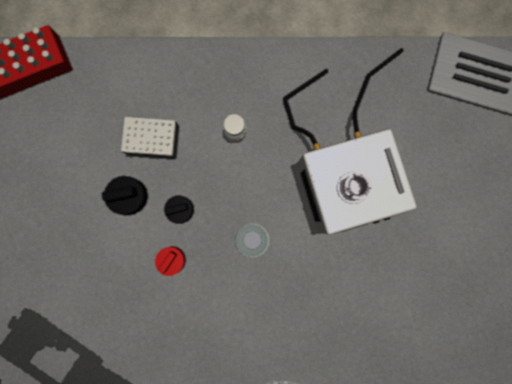

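View pics/scene0.png

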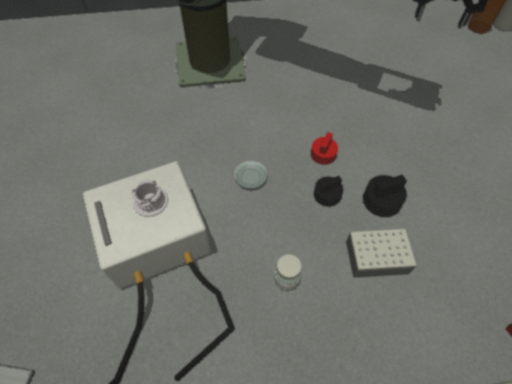

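Cap-like things in the top view: a large black one at (125,195), a small black one at (179,209) and a red one at (170,261). The smaller non-red one, at (179,209), is the one meant. The neck is at (353,187), and the dish at (253,240), jar at (234,126) and tip box at (149,137). Next I'll get coarse positions and take wrist close-ups of the cap and the neck.

```bash
cat > h.py <<'E'
from plant import ctrl,sensors,optics
import cv2,numpy as np
def ray(cam,uv,z,st=None):
    c=optics.camera_params(cam); d=np.linalg.inv(c['mtx'])@[uv[0],uv[1],1]
    if cam=='wrist':
        T=c['T_tool_cam'];R=st['eef_rot']@T[:3,:3];o=st['eef_pos']+st['eef_rot']@T[:3,3];d=R@d
    else: o=-c['R'].T@c['t'];d=c['R'].T@d
    return o+d*(z-o[2])/d[2]
def down(a): # tool z down, jaw axis y at world angle a ; x = y cross z
    y=np.array([np.cos(a),np.sin(a),0]);z=np.array([0,0,-1.])
    return np.column_stack([np.cross(y,z),y,z])
def snap(n):
    s=sensors.read_state();p,d=optics.grab_frame('wrist')
    cv2.imwrite(f'pics/{n}.png',p[:,:,::-1]);np.savez(f'pics/{n}.npz',p=p,d=d,pos=s['eef_pos'],rot=s['eef_rot']);return s
E
python3 - <<'E'
from h import *
print('cap',ray('top',(179,209),45),ray('scene',(329,190),40),'big',ray('top',(125,195),45),'red',ray('top',(170,261),45))
print('neck',ray('top',(353,187),158),ray('scene',(148,196),158),'jar',ray('top',(234,122),75),'dish',ray('top',(253,240),8))
for r in((313,149),(390,132),(414,208),(331,232)): print(ray('top',r,120).round(0))
print(optics.camera_params('wrist'))
s=sensors.read_state();print(np.arctan2(s['eef_rot'][1,1],s['eef_rot'][0,1]))
c=ray('top',(179,209),45)
for a in np.arange(-3,3.2,.5):
    q=ctrl.solve_ik([c[0],c[1],250],down(a));m=ctrl.solve_ik([*ray('top',(353,187),158)[:2],230],down(a))
    print(round(a,1),None if q is None else q.round(2)[[0,5]],None if m is None else m.round(2)[[0,5]])
E
```

```text
cap [508.01130995 228.26414239  45.        ] [521.68246701 230.44820958  40.        ] big [541.55631109 350.71261842  45.        ] red [391.74421031 247.63216366  45.        ]
neck [ 542.24640706 -138.50414142  158.        ] [ 557.02847716 -144.25878323  158.        ] jar [700.68484931 100.32571301  75.        ] dish [433.63013861  60.59797276   8.        ]
[628. -68. 120.]
[ 663. -234.  120.]
[ 500. -277.  120.]
[ 453. -100.  120.]
{'mtx': array([[328.55792238,   0.        , 256.27208608],
       [  0.        , 328.55792238, 188.44405854],
       [  0.        ,   0.        ,   1.        ]]), 'T_tool_cam': array([[-9.11143121e-04, -9.52111509e-01, -3.05749644e-01,
         7.95374781e+01],
       [ 9.99999582e-01, -8.43885945e-04, -3.52148310e-04,
         2.88995096e-02],
       [ 7.72666320e-05, -3.05749837e-01,  9.52111880e-01,
        -1.56564712e+02],
       [ 0.00000000e+00,  0.00000000e+00,  0.00000000e+00,
         1.00000000e+00]])}
1.141969824278604
-3.0 None [-0.4  2.6]
-2.5 [0.27 2.77] [-0.4  2.1]
-2.0 [0.27 2.27] [-0.4  1.6]
-1.5 [0.27 1.77] [-0.4  1.1]
-1.0 [0.27 1.27] [-0.4  0.6]
-0.5 [0.27 0.77] [-0.4  0.1]
0.0 [0.27 0.27] [-0.4 -0.4]
0.5 [ 0.27 -0.23] [-0.4 -0.9]
1.0 [ 0.27 -0.73] [-0.4 -1.4]
1.5 [ 0.27 -1.23] [-0.4 -1.9]
2.0 [ 0.27 -1.73] [-0.4 -2.4]
2.5 [ 0.27 -2.23] None
3.0 [ 0.27 -2.73] None
```

```bash
python3 - <<'E'
from h import *
ctrl.move_ptp([510,229,200],down(0.0)); ctrl.hold(.2); s=snap('wcap'); print(s['t'],s['eef_pos'],s['force'])
ctrl.move_ptp([545,-140,300],down(0.0)); ctrl.hold(.2); s=snap('wneck'); print(s['t'],s['eef_pos'],s['force'])
a=cv2.imread('pics/wcap.png');b=cv2.imread('pics/wneck.png')
cv2.imwrite('pics/both.png',np.vstack([cv2.convertScaleAbs(a[60:350],alpha=2.0),b[60:350]]))
E
```

```text
1.7833 [509.55841861 230.01771403 200.06958373] [-0.24919581 -0.04266205 -0.08645505]
3.4667 [ 545.06647292 -138.83263596  299.61380766] [-0.14129827  0.07530855 -0.48941348]
```

View pics/both.png

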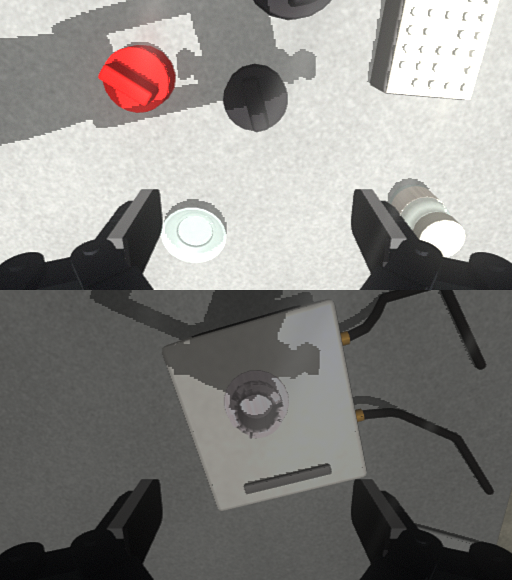

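The wrist view shows the small black cap at (255,157), with its bar running along image rows, and the red cap at (138,137). The neck is at about (256,177) in the second frame. Next I'll measure the bar and the neck from depth and colour.

```bash
cat >> h.py <<'E'
def cloud(n):
    f=np.load(f'pics/{n}.npz');c=optics.camera_params('wrist');d=f['d'];v,u=np.indices(d.shape)
    P=np.stack([u,v,np.ones_like(u)],-1)@np.linalg.inv(c['mtx']).T*d[...,None]
    T=c['T_tool_cam'];P=P@T[:3,:3].T+T[:3,3];return P@f['rot'].T+f['pos'],f['p'],d
E
python3 - <<'E'
from h import *
P,p,d=cloud('wcap')
r=np.hypot(P[...,0]-510,P[...,1]-229)<50
m=r&(d>0)
print('z hist',np.histogram(P[m][:,2],bins=np.arange(-5,75,5)))
for lo,hi,nm in((52,66,'bar'),(25,40,'plate')):
    k=m&(P[...,2]>lo)&(P[...,2]<hi);X=P[k][:,:2].astype(np.float32)
    print(nm,k.sum(),P[k][:,2].mean(),X.mean(0),cv2.minAreaRect(X) if len(X)>4 else'',cv2.minEnclosingCircle(X) if len(X)>4 else '')
P,p,d=cloud('wneck')
m=(np.hypot(P[...,0]-545,P[...,1]+140)<45)&(d>0)
print('z hist',np.histogram(P[m][:,2],bins=np.arange(100,180,4)))
for lo,hi in((150,165),(144,165),(115,125)):
    k=m&(P[...,2]>lo)&(P[...,2]<hi);X=P[k][:,:2].astype(np.float32)
    print('neck',lo,k.sum(),P[k][:,2].mean(),X.mean(0),cv2.minEnclosingCircle(X),cv2.fitEllipse(cv2.convexHull(X)))
a=cv2.imread('pics/wcap.png')[110:200,205:305];b=cv2.imread('pics/wneck.png')[130:220,205:305]
cv2.imwrite('pics/crop.png',np.vstack([cv2.resize(cv2.convertScaleAbs(a,alpha=3),None,fx=3.3,fy=3.3,interpolation=2),cv2.resize(cv2.convertScaleAbs(b,alpha=1.3),None,fx=3.3,fy=3.3,interpolation=2)]))
E
```

```text
z hist (array([ 110, 2819,   30,   26,   27,   30,   35, 2251,   18,   21,   24,
         21,  445,  439,    0]), array([-5,  0,  5, 10, 15, 20, 25, 30, 35, 40, 45, 50, 55, 60, 65, 70]))
bar 898 59.72244276235866 [507.11118 236.44514] ((507.1634521484375, 235.22833251953125), (16.058307647705078, 49.71086502075195), 14.426498413085938) ((507.3697509765625, 235.13519287109375), 25.272932052612305)
plate 2304 32.21258372719607 [507.47156 238.29028] ((507.190673828125, 236.01271057128906), (65.19951629638672, 63.61715316772461), 10.398533821105957) ((507.0221252441406, 235.1197052001953), 33.044830322265625)
z hist (array([   0,    0,    0,    0,   74, 2393, 1415,   43,   42,   72,   87,
         83,  189,  177,  979,  208,    0,    0,    0]), array([100, 104, 108, 112, 116, 120, 124, 128, 132, 136, 140, 144, 148,
       152, 156, 160, 164, 168, 172, 176]))
neck 150 1497 157.88430550575887 [ 543.57196 -147.62022] ((543.6277465820312, -148.72842407226562), 26.522733688354492) ((543.564208984375, -148.66319274902344), (52.263954162597656, 52.60832977294922), 165.1833953857422)
neck 144 1636 156.97995630291456 [ 543.66583 -147.31787] ((543.4702758789062, -148.6559600830078), 26.56555938720703) ((543.5425415039062, -148.60560607910156), (52.3050651550293, 52.71274948120117), 175.35824584960938)
neck 115 2941 121.9103678485231 [ 546.359   -126.70761] ((545.0010375976562, -140.00942993164062), 44.967403411865234) ((545.0077514648438, -139.93438720703125), (89.52813720703125, 89.6923828125), 79.25323486328125)
```

View pics/crop.png

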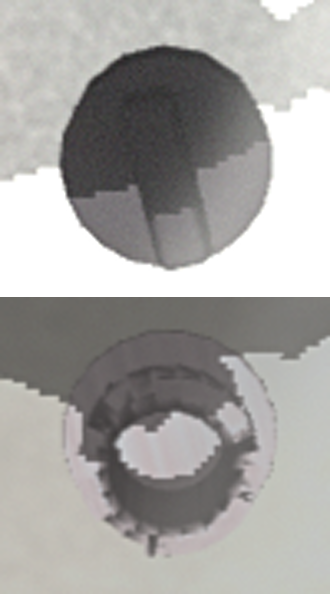

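Depth agrees with the described sizes. The target is 66 mm across with a 50x16 bar, in black, and centred at (507,235). The neck centre is (543.6,-148.7). My hand-read top-view pixels differ by 7-10 mm in y, so I'll cross-check with masks in the fixed cameras before reaching.

```bash
python3 - <<'E'
from h import *
for n in('top','scene'):
    f=np.load(f'pics/{n}0.npz');c=optics.camera_params(n);d=f['d'];v,u=np.indices(d.shape)
    C=np.stack([u,v,np.ones_like(u)],-1)@np.linalg.inv(c['mtx']).T*d[...,None]
    P=(C-c['t'])@c['R']
    for nm,x,y,zl,zh,r in(('bar',507,233,48,70,60),('plate',507,233,22,42,60),('neck',543,-145,150,170,50),('bench',450,150,-20,20,60)):
        k=(np.hypot(P[...,0]-x,P[...,1]-y)<r)&(P[...,2]>zl)&(P[...,2]<zh)&(d>0)
        X=P[k][:,:2].astype(np.float32)
        if len(X)>5: print(n,nm,len(X),P[k][:,2].mean().round(1),cv2.minEnclosingCircle(X),cv2.minAreaRect(X)[2],'px',u[k].mean(),v[k].mean())
    for w in((507,235,31),(544,-149,158)):
        q=c['mtx']@(c['R']@np.array(w)+c['t']);print('proj',q[:2]/q[2])
E
```

```text
top bar 167 56.7 ((508.88262939453125, 233.08656311035156), 24.736019134521484) 13.692131042480469 px 175.90419161676647 208.437125748503
top plate 461 29.9 ((509.52655029296875, 233.18177795410156), 32.880828857421875) 89.1155776977539 px 179.09327548806942 208.88503253796097
top neck 310 156.0 ((545.4298095703125, -149.5326385498047), 26.56440544128418) 86.31959533691406 px 357.93548387096774 185.6516129032258
top bench 1979 -0.9 ((449.9691467285156, 150.01040649414062), 59.93080520629883) 89.11862182617188 px 215.4411318847903 233.6543708943911
proj [177.28667315 209.71246515]
proj [358.20058736 186.05790749]
scene bar 170 56.3 ((511.0478515625, 233.54977416992188), 25.50069808959961) 13.8306303024292 px 330.08235294117645 182.38235294117646
scene plate 402 30.3 ((510.306640625, 233.17535400390625), 33.09721755981445) 37.526031494140625 px 328.0149253731343 191.27611940298507
scene neck 362 156.1 ((544.9689331054688, -148.64639282226562), 27.33646583557129) 1.9225633144378662 px 146.01933701657458 192.37016574585635
scene bench 1600 -0.5 ((449.9930725097656, 149.99256896972656), 59.99105453491211) 51.311275482177734 px 286.74 179.23625
proj [328.73572213 186.55163272]
proj [145.46353959 190.48297804]
```

```bash
python3 - <<'E'
from h import *
A=[];B=[]
def neck(n):
    P,p,d=cloud(n);m=(np.hypot(P[...,0]-544,P[...,1]+149)<40)&(d>0)&(P[...,2]>150)&(P[...,2]<165)
    X=P[m][:,:2].astype(np.float32);f=np.load(f'pics/{n}.npz')
    c=cv2.fitEllipse(cv2.convexHull(X))[0];print(n,c,cv2.minEnclosingCircle(X),np.median(P[m][:,2]))
    A.append(np.hstack([np.eye(2),f['rot'][:2,:2]]));B.append(c)
neck('wneck')
for a in(-1.5,1.3):
    ctrl.move_ptp([544,-149,300],down(a));ctrl.hold(.2);s=snap(f'wneck{a}');print(s['t']);neck(f'wneck{a}')
x,res,*_=np.linalg.lstsq(np.vstack(A),np.hstack(B),rcond=None);print(x,res)
E
```

```text
wneck (543.564208984375, -148.66319274902344) ((543.6277465820312, -148.72842407226562), 26.522733688354492) 159.01473776266405
5.05
wneck-1.5 (543.4496459960938, -148.7472381591797) ((543.377197265625, -148.78684997558594), 26.414836883544922) 159.04251701346666
7.675
wneck1.3 (543.3631591796875, -148.56796264648438) ((543.2578125, -148.62925720214844), 26.51620101928711) 159.0120492632921
[ 5.43411279e+02 -1.48676411e+02  4.05207388e-02  1.05981752e-01] [0.00550516]
```

No wrist-camera bias shows, so the neck axis is (543.4,-148.7). Now grasp, lift and carry over, with a check view of the scene.

```bash
python3 - <<'E'
from h import *
st=lambda m:(lambda s:print(m,round(s['t'],2),s['eef_pos'].round(2),s['force'].round(1),s['wrist_torque'].round(2),round(s['grip_width'],1),s['q'].round(2)[5]))(sensors.read_state())
c=[507.2,235.2];R=down(0.252)
ctrl.move_ptp([*c,150],R);ctrl.gripper_to(50,60)
print(ctrl.move_l([*c,60],vel=60,threshold=6));ctrl.hold(.1);st('down')
ctrl.gripper_to(5,60);ctrl.hold(.1);st('grip')
ctrl.move_l([*c,140],vel=100);st('lift')
ctrl.move_ptp([543.4,-148.7,260],down(-1.2));ctrl.hold(.3);st('over')
p,d=optics.grab_frame('scene');cv2.imwrite('pics/scene1.png',cv2.resize(p[80:300,60:420,::-1],None,fx=2,fy=2))
E
```

```text
False
down 11.46 [507.5  235.28  60.41] [0.1 0.1 0.2] [ 0.01 -0.01  0.01] 50.1 0.03
grip 12.06 [507.17 235.2   59.97] [0.4 0.2 0.2] [ 0.   -0.03  0.05] 4.7 0.03
lift 13.01 [506.52 234.99 139.2 ] [ 0.  -0.1  1.3] [-0.02  0.1  -0.04] 5.2 0.03
over 14.81 [ 543.48 -147.91  259.76] [ 0.3 -0.1  0.3] [-0.05 -0.05  0.01] 4.8 0.78
```

View pics/scene1.png

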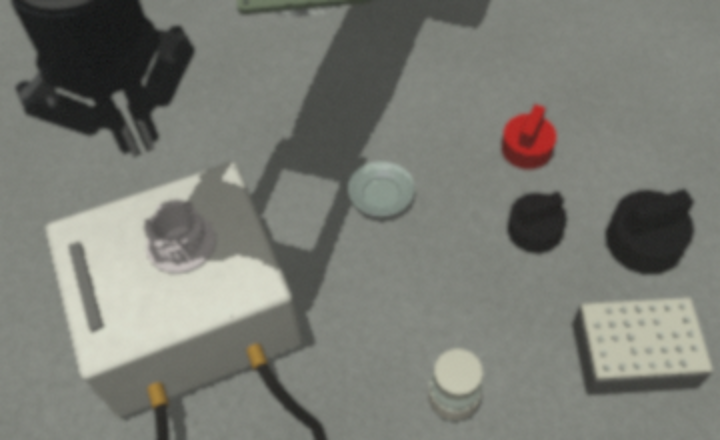

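The grasp missed: the width is 4.7 mm and the cap is still on the bench at crop pixel (537,222). I'll find out why before trying again.

```bash
python3 - <<'E'
from h import *
print(ctrl.tcp_to_tips,sensors.read_state()['grip_width'])
ctrl.move_ptp([507,200,200],down(0.252));ctrl.hold(.2);s=snap('w2');print(s['t'])
P,p,d=cloud('w2')
m=(np.hypot(P[...,0]-507,P[...,1]-235)<55)&(d>0)
for lo,hi in((52,66),(25,40)):
    k=m&(P[...,2]>lo)&(P[...,2]<hi);X=P[k][:,:2].astype(np.float32);print(cv2.minAreaRect(X),np.median(P[k][:,2]))
f=(d>0)&(P[...,2]>150);L=(P[f]-s['eef_pos'])@s['eef_rot'];print('tool pts',L.min(0),L.max(0))
h=L[L[:,2]>L[:,2].max()-6];print(len(h),h.min(0),h.max(0))
cv2.imwrite('pics/w2v.png',cv2.convertScaleAbs(p[:,:,::-1],alpha=1.6))
E
```

```text
25.0 4.81782235390439
16.3917
((507.060302734375, 235.16793823242188), (15.813697814941406, 49.160423278808594), 14.862380981445312) 60.00938635635666
((507.1105041503906, 235.18130493164062), (64.98343658447266, 64.79876708984375), 59.53829574584961) 32.243583074716724
tool pts [ -11.90075077  -61.17967659 -103.44075091] [ 19.61104792  59.04418253 -16.31854644]
201 [  5.40046863 -15.27053437 -22.31428644] [ 12.52968902  13.13140792 -16.31854644]
```

View pics/w2v.png

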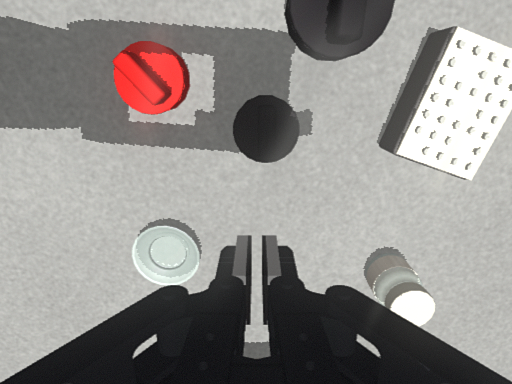

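```bash
python3 - <<'E'
from h import *
c=optics.camera_params('wrist');T=np.linalg.inv(c['T_tool_cam']);f=np.load('pics/w2.npz');d=f['d']
for z in(-20,0,12,25):
  for x in(-11,11):
    q=T@[x,2.4,z,1];uv=c['mtx']@q[:3];print(z,x,(uv[:2]/uv[2]).round(0),q[2].round(0))
for v in range(225,345,8): print(v,d[v,[240,246,250,270,274,280]].round(0))
E
```

```text
-20 -11 [263. 280.] 158.0
-20 11 [264. 239.] 151.0
0 -11 [263. 259.] 177.0
0 11 [263. 221.] 170.0
12 -11 [262. 248.] 188.0
12 11 [262. 213.] 181.0
25 -11 [262. 238.] 200.0
25 11 [262. 204.] 194.0
225 [387. 388. 388. 388. 388. 388.]
233 [391. 391. 391. 391. 390. 390.]
241 [146. 147. 147. 148. 147. 394.]
249 [140. 139. 140. 140. 139. 148.]
257 [134. 134. 133. 133. 135. 142.]
265 [127. 127. 127. 130. 126. 136.]
273 [122. 123. 126. 123. 122. 122.]
281 [117. 122. 126. 122. 116. 114.]
289 [112. 122. 127. 110. 111. 111.]
297 [108. 123. 127. 112. 106. 106.]
305 [104. 124. 126. 113. 103. 103.]
313 [102. 126. 126. 114.  99.  92.]
321 [103. 127. 126. 116.  98.  88.]
329 [115. 433. 433. 117. 100.  86.]
337 [116. 436. 436. 118. 115.  83.]
```

The tips really sit at tool z ≈ -17, not the stated +25. That was measured with the wrist depth, and it matches the fingers closing above the bar at TCP z = 60. The sideways alignment is fine and the cap hasn't moved. I'll regrasp about 41 mm lower, guarded by a force threshold.

```bash
cat >> h.py <<'E'
def st(m):
    s=sensors.read_state();print(m,round(s['t'],2),s['eef_pos'].round(2),s['force'].round(1),s['wrist_torque'].round(2),round(s['grip_width'],1),s['q'].round(2)[5]);return s
E
python3 - <<'E'
from h import *
c=[507.1,235.2]
ctrl.gripper_to(45,60)
ctrl.move_ptp([*c,80],down(0.255));st('above')
print(ctrl.move_l([*c,20],vel=50,threshold=5));st('down')
ctrl.gripper_to(5,60);ctrl.hold(.2);s=st('grip')
if s['grip_width']>11:
    ctrl.move_l([*c,110],vel=100);ctrl.hold(.2);st('lift');snap('wlift')
    a=cv2.imread('pics/wlift.png');cv2.imwrite('pics/wliftv.png',cv2.convertScaleAbs(a,alpha=1.8))
E
```

```text
above 17.48 [507.52 235.28  80.38] [0.6 0.7 1.3] [ 0.02  0.01 -0.03] 44.8 0.02
False
down 18.82 [507.49 235.31  20.42] [ 0.4 -0.9  0.1] [ 0.04 -0.02 -0.03] 45.0 0.02
grip 19.39 [507.6  235.37  20.48] [-0.6  0.1  3.2] [ 0.06  0.08 -0.02] 14.7 0.02
lift 20.64 [506.53 235.02 109.12] [ 0.4  0.9 -1.5] [ 0.03 -0.01 -0.  ] 14.8 0.02
```

View pics/wliftv.png

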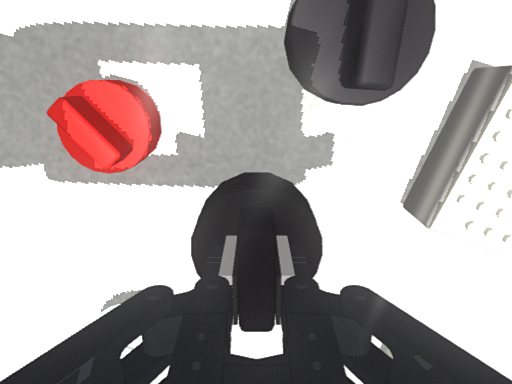

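The cap is held across the bar, width 14.8 mm, with the plate centred at about (257,240). I'll check its tilt and centre in the hand, then carry it over and lower it under guard.

```bash
python3 - <<'E'
from h import *
P,p,d=cloud('wlift');f=np.load('pics/wlift.npz');L=(P-f['pos'])@f['rot']
m=(d>0)&(np.hypot(L[...,0],L[...,1])<36)&(abs(L[...,2]+11.5)<5)
X=L[m];A=np.c_[X[:,:2],np.ones(len(X))];w=np.linalg.lstsq(A,X[:,2],rcond=None)[0]
print(len(X),'plate plane',w,cv2.minEnclosingCircle(X[:,:2].astype(np.float32)))
ctrl.move_l([507.1,235.2,230],vel=200)
N=[543.4,-148.7]
ctrl.move_ptp([*N,215],down(-1.2));ctrl.hold(.4);st('over')
print(ctrl.move_l([*N,182],vel=60,threshold=5));st('a')
print(ctrl.move_l([*N,155],vel=15,threshold=5));ctrl.hold(.1);st('contact')
E
```

```text
5383 plate plane [ 1.59430199e-02  2.95777759e-04 -1.18235858e+01] ((0.2065364569425583, -1.0700019598007202), 33.01293182373047)
over 23.27 [ 543.52 -148.22  215.07] [ 0.3  0.4 -1.4] [-0.    0.01 -0.01] 14.7 0.78
False
a 23.98 [ 543.31 -148.78  181.87] [-0.1  0.2 -1. ] [ 0.01 -0.02 -0.01] 15.1 0.78
True
contact 25.14 [ 544.3  -148.89  167.21] [ 0.2 -0.   5.1] [0.04 0.08 0.03] 15.0 0.78
```

Contact came at z = 167.2, which matches the lugs on the thread's flat top (expected 167.4). Now turn anticlockwise in small steps with a light push.

```bash
python3 - <<'E'
from h import *
N=[543.4,-148.7];a=-1.2;zc=167.0
for i in range(22):
    a+=.1; hit=ctrl.move_l([*N,zc],down(a),vel=20,threshold=12)
    h2=ctrl.move_l([*N,zc-3],vel=15,threshold=4) if not hit else None
    s=sensors.read_state();f=s['force'];print(i,round(s['t'],2),round(a,2),hit,h2,s['eef_pos'].round(1),f.round(1),s['wrist_torque'].round(2)[2])
    if f[2]>18 or hit: print('stop');break
    zc=(s['eef_pos'][2] if h2 else zc-3)
    if f[2]>9: zc+=.7
    if zc<163.5: print('dropped');break
    if s['t']>42: break
E
```

```text
0 25.6 -1.1 False True [ 544.3 -148.7  167.2] [-1.1  0.5  4.1] 0.08
1 26.06 -1.0 False True [ 544.4 -148.6  167.3] [-0.4  1.   4.5] -0.01
2 26.52 -0.9 False True [ 544.3 -148.6  167.3] [-0.5  1.1  4. ] -0.04
3 27.01 -0.8 False True [ 544.1 -148.6  167.2] [-0.3  1.4  3.7] 0.06
4 27.49 -0.7 False True [ 544.1 -148.4  167.2] [-0.4  0.9  5. ] 0.01
5 28.12 -0.6 False False [ 543.9 -148.6  163.9] [5.5 1.1 0.7] 0.06
6 28.73 -0.5 False False [ 543.8 -148.8  160.7] [ 5.7  0.1 -0.2] 0.06
dropped
```

It dropped into the start at z ≈ 160.7. Now settle it gently, then screw clockwise, following the 3.4 mm/rad pitch and watching force and torque.

```bash
python3 - <<'E'
from h import *
N=np.array([543.6,-148.7]);a=-0.5
print(ctrl.move_l([*N,158],vel=12,threshold=4));ctrl.hold(.2);s=st('settled')
zc=s['eef_pos'][2]
for i in range(26):
    da=.1 if i<9 else .05
    a-=da;zc-=3.4*da
    hit=ctrl.move_l([*N,zc],down(a),vel=20,threshold=15)
    s=sensors.read_state();f=s['force'];T=s['wrist_torque'][2]
    print(i,round(s['t'],2),round(a,2),hit,s['eef_pos'].round(1),f.round(1),T.round(2))
    if hit or abs(T)>.45 or abs(f[2])>22 or s['t']>52: print('stop');break
    zc+=np.clip((f[2]-4)*.06,-.4,.5)
E
```

```text
True
settled 29.16 [ 544.6  -148.52  159.72] [-1.3 -0.5  1.7] [-0.1   0.3   0.04] 15.0 0.08
0 29.44 -0.6 False [ 544.1 -148.8  159.4] [3.  0.1 0.6] -0.04
1 29.69 -0.7 False [ 544.1 -148.6  159. ] [ 3.1 -0.1  2.2] -0.07
2 29.94 -0.8 False [ 544.  -148.7  158.7] [3.1 0.6 2. ] -0.05
3 30.19 -0.9 False [ 544.2 -148.9  158.3] [ 3.9 -0.1  2.7] -0.06
4 30.44 -1.0 False [ 544.3 -148.9  158. ] [ 4.5 -1.5  2.9] -0.01
5 30.69 -1.1 False [ 544.2 -148.8  157.7] [ 4.5 -0.5  4.9] -0.05
6 30.94 -1.2 False [ 544.2 -148.9  157.3] [ 5.  -0.6  4.6] -0.07
7 31.19 -1.3 False [ 544.3 -149.1  157. ] [ 5.6 -1.5  3.8] -0.04
8 31.44 -1.4 False [ 544.4 -149.1  156.6] [4.9 0.8 4. ] -0.05
9 31.69 -1.45 False [ 544.4 -149.1  156.5] [ 4.9 -1.2  3.7] -0.05
10 31.94 -1.5 False [ 544.3 -149.1  156.3] [ 4.7 -0.8  4. ] -0.06
11 32.19 -1.55 False [ 544.2 -149.1  156.1] [ 4.7 -0.4  4.5] -0.04
12 32.44 -1.6 False [ 544.3 -149.3  156. ] [ 4.8 -0.8  3.4] -0.04
13 32.69 -1.65 False [ 544.4 -149.5  155.8] [ 5.8 -2.7  4.1] -0.01
14 32.94 -1.7 False [ 544.4 -149.5  155.6] [ 4.7 -2.4  3. ] 0.07
15 33.19 -1.75 False [ 544.5 -149.5  155.5] [ 6.6 -2.7  3.2] 0.12
16 33.44 -1.8 False [ 545.  -149.4  155.4] [ 6.2 -1.8  2.8] 0.57
stop
```

The hard end came at z = 155.4, exactly the expected home height, with torque rising to 0.57 N·m. Release, retreat straight up and verify.

```bash
python3 - <<'E'
from h import *
ctrl.gripper_to(45);st('open')
p=sensors.read_state()['eef_pos'];ctrl.move_l([p[0],p[1],270],vel=100);ctrl.hold(.3);s=snap('wend');st('up')
P,p,d=cloud('wend');m=(np.hypot(P[...,0]-543.5,P[...,1]+148.7)<36)&(d>0)
for lo,hi,n in((186,200,'bar'),(160,174,'plate')):
    k=m&(P[...,2]>lo)&(P[...,2]<hi);X=P[k];A=np.c_[X[:,:2]-X[:,:2].mean(0),np.ones(len(X))]
    print(n,len(X),np.median(X[:,2]),cv2.minAreaRect(X[:,:2].astype(np.float32)),cv2.minEnclosingCircle(X[:,:2].astype(np.float32)),'tilt',np.linalg.lstsq(A,X[:,2],rcond=None)[0][:2])
f,_=optics.grab_frame('scene');cv2.imwrite('pics/scene2.png',f[:,:,::-1])
E
```

```text
open 33.84 [ 542.26 -148.27  153.56] [0.8 0.3 0.5] [-0.01  0.03  0.02] 45.4 1.38
up 35.49 [ 542.16 -148.24  269.72] [ 0.4 -0.   0.1] [ 0.01  0.01 -0.01] 45.1 1.38
bar 1377 194.8251483962265 ((543.6699829101562, -148.8339080810547), (15.976323127746582, 49.764312744140625), 78.85811614990234) ((543.526123046875, -148.67958068847656), 25.302757263183594) tilt [-0.02238469  0.00199628]
plate 3464 167.09398267119695 ((544.2261962890625, -148.7200164794922), (64.7973403930664, 63.549251556396484), 78.69307708740234) ((543.5289306640625, -148.74490356445312), 33.07923889160156) tilt [-0.00526171  0.00139746]
```

View pics/scene2.png

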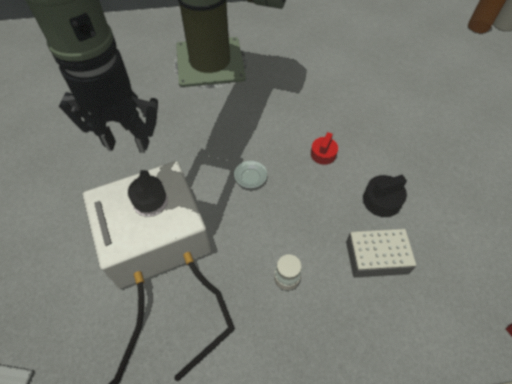

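The cap sits on the neck at about (148,190). The jar (288,270), tip box (381,250) and dish (251,175) are where they started. The bar's centre is about 21.8 mm above the mouth, it's within 0.3 mm of the axis and level, so I'm handing in.

```bash
python3 -c "
from h import *
ctrl.finish_job();print(sensors.read_state()['t'])"
```

```text
the job is handed in; nothing more can be done
the job is handed in; nothing more can be done
```

The small black cap is screwed home on the chiller's neck, and I handed the job in after about 36 s of the 67 s allowed.

- **Placing:** I set the cap on the thread's flat top and turned it anticlockwise about 0.6 rad until it dropped in. I then screwed it clockwise about 1.3 rad to the hard end.
- **Forces:** When I read them between moves, the sideways and vertical forces stayed below about 7 N. The torque reached 0.57 N·m at the hard end.
- **Last checks, after letting go:**
  - The bar's centre is about 21.8 mm above the mouth (home is 22).
  - It is within 0.3 mm of the neck's axis.
  - The plate is level to about 0.005 rad. The fit to the narrow bar top gave 0.022 rad, still under the 0.06 limit.
  - By eye in the scene picture, the jar, tip box and dish have not moved.
  - The gripper is well above the cap and touching nothing.

**What disagreed:**
- **First grasp:** it closed on nothing above the bar. The fingertips measured about 17 mm behind the reported TCP, not 25 mm ahead as `ctrl.tcp_to_tips` says. I grasped 40 mm lower, and the second try held. The miss did not move the cap.
- **Top-view readings:** my hand-read pixels in the top view were 7–10 mm off. Depth from all three cameras then agreed within about 4 mm, and I used the wrist camera's values.

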